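Top up the scale pan, tip the batch into the tote, shut it and scan its label

ROBOT

A 7-joint arm with a two-finger parallel gripper is mounted at the origin on the work surface. World frame = base frame: x ahead of the robot, y to its left, z up, the work surface at z = 0. Lengths are in mm, angles in degrees, forces in N, time in s.
With the tool pointing down it reaches from about 425 to 975 mm from the base axis. Payload 16.7 kg.
Tool frame: the origin (TCP) lies midway between the tips of the shut fingers; the grasp point (between the pads) lies 19 mm behind it; z points along the fingers, y is the line along which they close (so a half turn about z gives the same grasp; the last joint's range is limited). The gripper opens to 85 mm and grips with 20 to 120 N. Pads are 22 mm wide; open, the fingers measure 114 mm over their backs; the gripper's body (76 mm by 85 mm) begins 54 mm behind the grasp point. The pads swing forward as they close: fully open they stand 13 mm farther back than shut.
Start: joints at [64.028, 24.414, 4.234, 92.017, -1.954, 63.644, -3.845], TCP at [201.894, -644.061, 231.302] pointing down, gripper open.
Joint ranges: [-163.25, 163.25], [-28.42, 122.38], [-70.27, 78.77], [12.13, 141.07], [-58.53, 238.53], [9.26, 117.41], [-156.51, 156.51]. Speed limits (degrees/s): [108.29, 108.29, 136.94, 136.94, 172.46, 172.46, 172.46].

INTERFACE

Orientations are given as [roll, pitch, yaw] about the fixed x, y, z axes, in that order (R = Rz(yaw) Ry(pitch) Rx(roll)).
In Python, from workcell import reach, movel, goto_joints, set_gripper, sleep, ik, get_state, read_camera, MotionError, finish_job gives the robot as it stands. Calls block until the motion is done:
- reach(position, orientation): joint-space move of the TCP to a pose.
- movel(position, orientation=None, speed=150, threshold=None): straight line of the TCP; orientation=None keeps the orientation; speed is the mean speed in mm/s. With threshold (N) it stops when the force on the tool has changed by that much, and returns True; else False.
- goto_joints(angles): joint-space move.
- set_gripper(opening, f_grip=None): opening from 0.0 (shut) to 1.0 (fully open); f_grip is the grip in N (None keeps the last); returns when the fingers have stopped.
- sleep(seconds).
- ik(position, orientation): joint angles nearest the present ones, or None.
- get_state(): the state.
- read_camera(name): name is "side" or "top"; returns a dict with "img" (420x560x3 uint8, red, green, blue), "range_z" (420x560 float32, mm along the optical axis (not along the pixel's ray), 0 where there is no reading), "intrinsics" (3x3 intrinsics, pixels), "position" and "orientation" of the camera in the world. Camera axes: x right, y down, z forward; pixel columns grow to the right and rows downward; lengths in mm; the calibration is good to about 2 mm. A picture is of the moment at which its call begins.
A pose or a line that the arm cannot do raises MotionError and nothing moves.
- finish_job(): hands the job in; it is judged then, once.
The state is a dict: "time": time; "joint_positions": joint angles; "dq": joint speeds; "joint_torque": joint torques, N m; "tool_pos": TCP position; "tool_rot": TCP orientation; "force": force on the tool from outside, world axes, zero at the start; "moment": the same for the moment, N m; "finger_gap": opening from 0.0 (shut) to 1.0 (fully open); "grasp_force": force on a finger pad.
Only numpy, scipy, OpenCV 4.12 (cv2) and the standard library are available. Lean on these libraries where they do the work, as an engineer would, in place of code of your own. Each camera call takes 0.05 s, during which the arm holds its last target. There are 200 camera calls.

TASK

Finish this batch of headband adjusters: lay the ones lying loose on the bench in the scale's scoop pan with the others, then lift the pan by its handle, tip the whole batch over the spout into the grey tote and set the empty pan back squarely on the scale's plate. With every adjuster in the tote, shut the lid fully, take the barcode scanner from its cup, aim it down at the middle of the label on the lid from about a hand's width away and hold it steady there for two seconds. Put the scanner back upright in its cup, and leave the stapler, the wooden jig and the carton of staples where they are.

Things in the scene. Friction and masses are not known exactly. Their poses are not given: they have to be found in the camera images.
- part1: black moulded headband adjuster: block 38 (x) x 26 (y) x 16 mm, a 23 mm round dial on top, 22 mm high in all, 22 g; small end tabs add 3 mm each way in x; origin: centre of its underside; it slides off the pan once that is tilted beyond some 25 to 32 degrees; starts in the scale's pan; may be absent (None)
- part2: black moulded headband adjuster: block 38 (x) x 26 (y) x 16 mm, a 23 mm round dial on top, 22 mm high in all, 22 g; small end tabs add 3 mm each way in x; origin: centre of its underside; it slides off the pan once that is tilted beyond some 25 to 32 degrees; starts in the scale's pan; may be absent (None)
- part3: black moulded headband adjuster: block 38 (x) x 26 (y) x 16 mm, a 23 mm round dial on top, 22 mm high in all, 22 g; small end tabs add 3 mm each way in x; origin: centre of its underside; it slides off the pan once that is tilted beyond some 25 to 32 degrees; starts in the scale's pan; may be absent (None)
- part4: black moulded headband adjuster: block 38 (x) x 26 (y) x 16 mm, a 23 mm round dial on top, 22 mm high in all, 22 g; small end tabs add 3 mm each way in x; origin: centre of its underside; it slides off the pan once that is tilted beyond some 25 to 32 degrees; starts in the scale's pan; may be absent (None)
- part5: black moulded headband adjuster: block 38 (x) x 26 (y) x 16 mm, a 23 mm round dial on top, 22 mm high in all, 22 g; small end tabs add 3 mm each way in x; origin: centre of its underside; it slides off the pan once that is tilted beyond some 25 to 32 degrees; starts loose on the bench to the robot's left; may be absent (None)
- part6: black moulded headband adjuster: block 38 (x) x 26 (y) x 16 mm, a 23 mm round dial on top, 22 mm high in all, 22 g; small end tabs add 3 mm each way in x; origin: centre of its underside; it slides off the pan once that is tilted beyond some 25 to 32 degrees; starts loose on the bench to the robot's left; may be absent (None)
- part7: black moulded headband adjuster: block 38 (x) x 26 (y) x 16 mm, a 23 mm round dial on top, 22 mm high in all, 22 g; small end tabs add 3 mm each way in x; origin: centre of its underside; it slides off the pan once that is tilted beyond some 25 to 32 degrees; starts loose on the bench to the robot's left; may be absent (None)
- pan: metal scoop pan, 0.3 kg, loose on the scale: floor 235 (x) x 140 mm, 4 mm thick, from 135 mm behind to 100 mm ahead of the origin (on its underside); x to the spout, z up. Walls 40 mm high at back and sides (26 mm over the last 45 mm); the spout end is open: parts laid near it are easily knocked off. A black rubber handle rises from the back wall and runs forward over the middle
- pan_grip (a point): point to grip on the pan's handle, near the balance point, 40 mm behind the pan's origin; here the handle is a bar along the pan's x, 14 mm thick in y and 22 mm high with this point at mid-height, 62 mm above the pan's underside; axes as the pan's. The bar reaches from 90 mm behind to 25 mm ahead of this point
- pan_lip (a point): middle of the spout's edge on the pan's floor, 100 mm ahead (x) of the pan's origin and 4 mm up; axes as the pan's
- scale_plate (a point): centre of the top of the flat steel weighing plate (165 x 200 mm, 60 mm above the bench) of the counting scale, which is fixed to the bench, 210 mm wide (y), display towards the robot; the scale reaches from 116 mm before (-x) to 88 mm behind this point; axes as the scale's
- tote: grey plastic tote fixed to the bench, 270 (x) x 190 (y) x 120 mm, open above, walls and floor 5 mm; origin: centre of its underside
- tote_mouth (a point): centre of the tote's mouth at rim height, 120 mm above the bench; axes as the tote's
- lid (a joint): hinge of the tote's lid (282 x 196 mm, 6 mm thick): 0 is shut flat on the rim, at about 1.57 it stands upright, stop at 1.95; starts open. The stiff hinge stays where it is left; pushing the lid at its free edge takes about 2 to 3 N
- lid_hinge (a point): middle of the lid's hinge line, on the tote's -y rim; the line runs along the tote's x, so the shut lid reaches 196 mm from here along the tote's +y; axes as the lid's, which turn with it (z: out of the lid's outer face, y: from the hinge to the free edge)
- label (a point): middle of the white barcode label (94 x 56 mm, long side along the hinge) on the outer face of the lid, 110 mm from the hinge line and 7 mm out from it; z points out of the label, upwards once the lid is shut
- scanner: black pistol-shaped barcode scanner, 0.22 kg, 178 mm high, standing in its cup: foot 56 (x) x 42 (y) x 30 mm, grip, head on top. origin: centre of the foot's underside; x: the way it points, z up. It reads by itself when its beam rests steadily on the middle of a label 50 to 250 mm from its window, at most 55 degrees off straight-on
- scanner_grip (a point): centre of the scanner's head, 10 mm ahead of and 135 mm above the scanner's origin; the head is a block 95 mm long, 40 mm high and 46 mm wide (y) with flat upright sides, its nose dipping 30 degrees below the scanner's x; axes as the scanner's
- beam (a point): middle of the scanner's window at the nose, 54 mm ahead (x) of and 110 mm above the scanner's origin; its x is the beam, 30 degrees below the scanner's x; its y is the scanner's y
- dock: grey charging cup fixed to the bench, 80 (x) x 66 (y) x 38 mm outside, pocket 68 x 54 mm, 30 mm deep, open above; the scanner's foot stands in it with about 6 mm of play all round; origin: centre of its underside; the docked scanner points along its x
- dock_floor (a point): centre of the cup's inner floor, 8 mm above the bench; the scanner's origin rests here; axes as the cup's
- stapler: bystander: black electric stapler, 190 x 70 x 90 mm, to be left alone; origin: centre of its underside
- jig: bystander: pale wooden jig, 140 x 100 x 36 mm, to be left alone; origin: centre of its underside
- staple_box: bystander: small cardboard carton of staples, 110 x 55 x 45 mm, to be left alone; origin: centre of its underside
Things that resemble listed ones, but are neither listed nor needed, are in the scene too. What is shaped like the part7 but green or purple is not meant.

How it is judged:
By the outcome, as a careful person would: the job done as asked, in the order asked, and still so for the second after the job is handed in, with the robot touching nothing.
Of part1, part2, part3, part4 only 2 to 4 are there at a start; the rules pass over those that are not, and their reading is None.
Of part5, part6, part7 only 1 to 3 are there at a start; the rules pass over those that are not, and their reading is None.
At some moment in a run one of part5, part6, part7 may be knocked a few centimetres aside while the robot is not near it.
It also fails if it takes over 210 s, if anything falls off the work surface, if the arm or the gripper's body presses on something with over 40 N, if the wrist force passes 120 N, or if a joint passes its speed limit or range.

## Working session

There is one attempt and no reset: what is moved stays moved. The work goes in short steps, each a Python script; the robot and the scene stay as the last script left them, time stands still between calls to the robot, and variables do not carry over. Pictures are saved under pics/ and viewed, at most 17 in all, crops included, and the job is handed in when it is done.

```bash
ls; mkdir -p pics; python3 - <<'E'
from workcell import *
import cv2,numpy as np
for n in("top","side"):
    c=read_camera(n);cv2.imwrite(f"pics/{n}0.png",c["img"][...,::-1]);np.savez(f"{n}0.npz",**c)
    print(n,c["position"],c["orientation"],c["intrinsics"])
print(get_state())
E
```

```text
pics
top [ 262.275826     46.90955804 1195.21168984] [-167.29278717    0.22311703  -91.87503511] [[390.05260242   0.         285.34875609]
 [  0.         390.05260242 207.36801613]
 [  0.           0.           1.        ]]
side [403.88517183 859.41460499 674.79729481] [-124.89193652   -0.94316195 -172.0110805 ] [[394.20358463   0.         286.74589149]
 [  0.         394.20358463 204.34852524]
 [  0.           0.           1.        ]]
{'time': 0.1, 'joint_positions': array([64.02936727, 24.44486893,  4.23039641, 92.04556039, -1.9527962 ,
       63.64596702, -3.84613056]), 'dq': array([ 0.00352897, -0.0441548 , -0.01730549, -0.07642797,  0.08692308,
       -0.01691574, -0.04519019]), 'joint_torque': array([ 7.78151269e-03, -9.51530814e+01,  3.77169684e+00, -4.64400780e+01,
        1.97728834e-02,  6.60442980e-03, -1.55896322e-05]), 'tool_pos': array([ 201.78539141, -643.76276264,  230.71725302]), 'tool_rot': array([-1.79935889e+02,  4.80707094e-03,  1.74030123e+01]), 'force': array([-0.31071527,  0.9488323 ,  0.19929385]), 'moment': array([ 0.03867792, -0.00889502, -0.05280367]), 'grasp_force': 0.0, 'finger_gap': 0.9943332266691177}
```

View pics/top0.png

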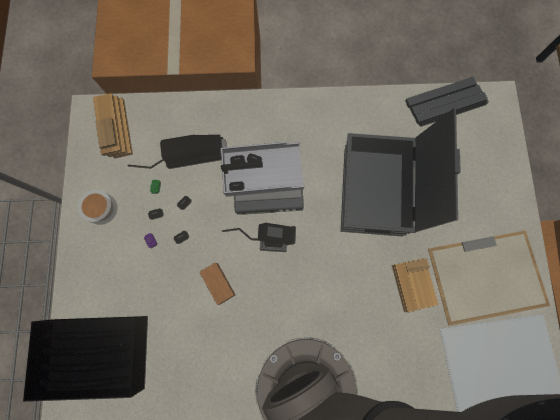

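View pics/side0.png

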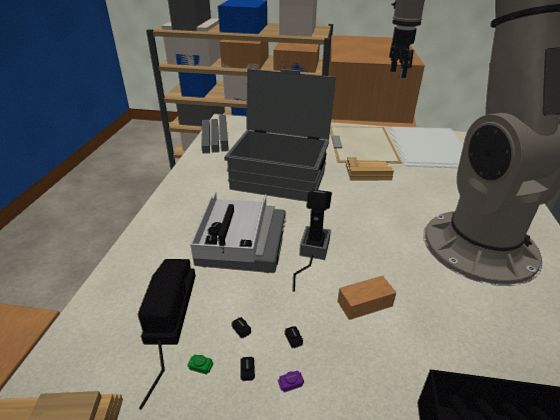

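Top view: three black adjusters at (155,213), (184,202), (181,237); green (155,186) and purple (150,240) look-alikes are not meant. The pan is at (262,168) with its spout to the right, tote at (380,185), open lid at (436,170), and scanner at (275,235). I'll enlarge to confirm.

```bash
python3 - <<'E'
import cv2
a=cv2.imread("pics/top0.png")[130:260,140:310];b=cv2.imread("pics/side0.png")[185:395,180:345]
cv2.imwrite("pics/c1.png",cv2.resize(a,None,fx=4.6,fy=4.6,interpolation=3)); cv2.imwrite("pics/c2.png",cv2.resize(b,None,fx=2.8,fy=2.8,interpolation=3))
E
```

```text
(no output)
```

View pics/c1.png

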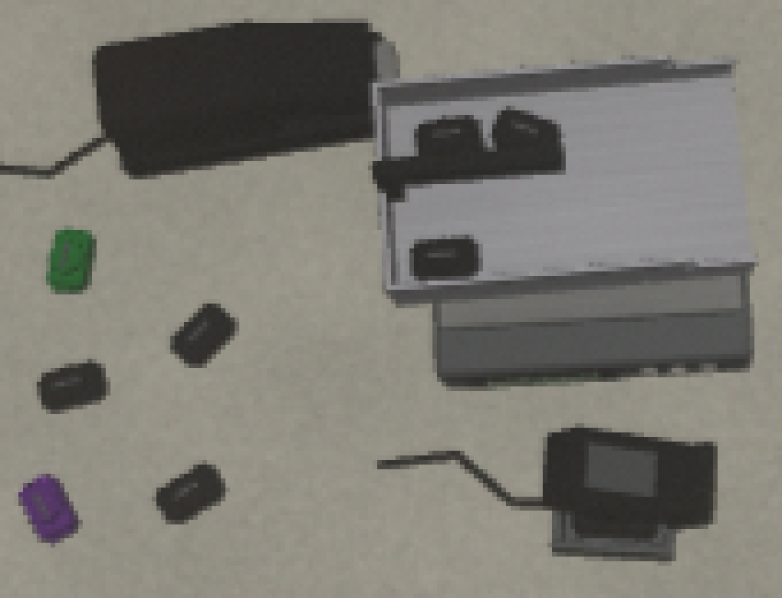

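View pics/c2.png

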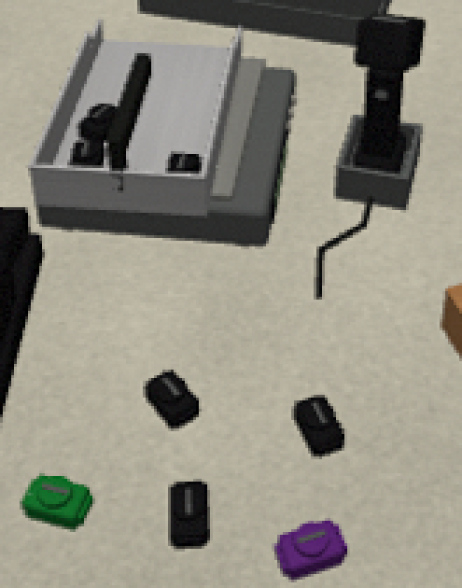

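The crops show three black adjusters loose, three in the pan (two beyond the handle, one nearer the robot), and the scanner pointing right in its cup. Next I measure.

```bash
cat > h.py <<'E'
import numpy as np,cv2
from scipy.spatial.transform import Rotation as R
from workcell import *
def Rc(c): return R.from_euler('xyz',c["orientation"],degrees=True).as_matrix()
def plane(c,uv,z):
    uv=np.atleast_2d(np.asarray(uv,float)); d=np.c_[uv,np.ones(len(uv))]@np.linalg.inv(c["intrinsics"]).T@Rc(c).T
    p=np.asarray(c["position"]); return p+d*((z-p[2])/d[:,2])[:,None]
def cloud(c):
    v,u=np.mgrid[:420,:560]; d=np.stack([u,v,np.ones_like(u)],-1)@np.linalg.inv(c["intrinsics"]).T
    P=(d*c["range_z"][...,None])@Rc(c).T+c["position"]; P[c["range_z"]<=0]=np.nan; return P
def black(c): return (c["img"].max(-1)<60)
def loose(c,box=None,z=10,amin=40,amax=300):
    "black adjusters on the bench, [x,y,yaw of long axis]"
    m=black(c).astype(np.uint8); out=[]
    n,l,s,ce=cv2.connectedComponentsWithStats(m)
    P=cloud(c)
    for i in range(1,n):
        if not amin<s[i,4]<amax: continue
        v,u=np.nonzero(l==i); q=plane(c,np.c_[u,v],z); o=q.mean(0)
        if box and not(box[0]<o[0]<box[1] and box[2]<o[1]<box[3]): continue
        r=cv2.minAreaRect(q[:,:2].astype(np.float32)); bx=cv2.boxPoints(r); e=[bx[1]-bx[0],bx[2]-bx[1]]
        e=max(e,key=np.linalg.norm); out.append([*np.round(r[0],1),round(np.degrees(np.arctan2(e[1],e[0]))%180,1),np.round(sorted(r[1]),0).tolist(),np.round(ce[i]).tolist(),round(float(np.nanmedian(P[l==i][:,2])),0)])
    return out
def top(): return read_camera("top")
def side(): return read_camera("side")
E
python3 - <<'E'
from h import *
c=dict(np.load("top0.npz"));s=dict(np.load("side0.npz"))
for n,k in(("top",c),("side",s)):
    for o in loose(k,(350,800,100,500)):print(n,*o)
P=cloud(c);b=black(c)
def rect(m,name):
    q=P[m][:,:2].astype(np.float32); r=cv2.minAreaRect(q);print(name,len(q),np.round(r[0],1),np.round(r[1],1),round(r[2],1),"z",np.round(np.nanpercentile(P[m][:,2],[5,50,95]),1))
v,u=np.mgrid[:420,:560]
bx=lambda a,b_,c_,d:(u>a)&(u<b_)&(v>c_)&(v<d)
z=P[...,2]
print("bench z",np.nanmedian(z[250:300,100:190]))
rect(bx(215,275,140,200)&b&(z>115)&(z<150),"handle")
rect(bx(215,310,135,202)&(z>75)&(z<150)&(P[...,0]>500),"pan all")
rect(bx(215,312,135,215)&(z>61)&(z<70)&~b,"panfloor")
rect(bx(230,310,185,215)&(z>25)&(z<70),"scale front")
rect(bx(230,310,205,260)&b&(z>100),"scanner head")
rect(bx(250,310,220,260)&(z>25)&(z<50),"cup rim")
rect(bx(335,420,125,240)&(z>112)&(z<128),"tote rim")
rect(bx(335,420,125,240)&(z<15),"tote floor")
rect(bx(400,470,100,240)&(z>140),"lid")
S=cloud(s);bs=black(s);x,y,zz=S[...,0],S[...,1],S[...,2]
near=(x>400)&(x<800)&(y>-50)&(y<250)
def r2(m,n):
    r=cv2.minAreaRect(S[m][:,:2].astype(np.float32));print("side",n,m.sum(),np.round(r[0],1),np.round(r[1],1),round(r[2],1),"z",np.round(np.percentile(S[m][:,2],[5,50,95]),1))
hd=near&bs&(zz>100)&(x>530);r2(hd,"handle")
r2(near&bs&(zz>100)&(x<530),"head")
r2((x>400)&(x<800)&(y<-150)&(y>-420)&(zz>115)&(zz<126),"rim")
q=S[(x>400)&(x<800)&(y<-300)&(y>-600)&(zz>135)&(zz<330)];q=q[~np.isnan(q).any(1)]
m=q.mean(0);U=np.linalg.svd(q-m,full_matrices=False)[2];print("lid plane",m,U[2],"zmax",np.percentile(q[:,2],[1,99]),"x",np.percentile(q[:,0],[1,99]))
E
```

```text
top 605.3 195.0 94.0 [25.0, 42.0] [236.0, 186.0] 81.0
top 556.7 359.8 135.5 [23.0, 37.0] [184.0, 202.0] 18.0
top 523.8 447.7 102.6 [25.0, 41.0] [155.0, 214.0] 16.0
top 520.4 129.7 92.1 [6.0, 128.0] [257.0, 211.0] 41.0
top 447.9 366.1 123.0 [25.0, 42.0] [181.0, 237.0] 17.0
side 605.2 102.5 4.2 [24.0, 28.0] [246.0, 243.0] 85.0
side 556.6 360.4 134.4 [28.0, 47.0] [241.0, 327.0] 16.0
side 448.5 366.9 120.5 [27.0, 46.0] [293.0, 337.0] 16.0
side 523.9 448.1 103.4 [24.0, 47.0] [247.0, 369.0] 16.0
side 435.7 471.0 30.3 [6.0, 41.0] [293.0, 387.0] 10.0
bench z 0.3770436785989659
handle 234 [631.1 166. ] [ 15.1 115.5] 3.9 z [122.1 132.1 136. ]
pan all 1269 [635.5 108.5] [144.7 236.7] 3.8 z [ 77.   91.9 133.7]
panfloor 2445 [630.1 112.4] [170.8 246.9] 1.6 z [61.5 64.2 67.8]
scale front 1499 [547.2  93.6] [210.4  79. ] 88.7 z [37.8 50.  64.3]
scanner head 501 [426.9  70. ] [97.9 45.7] 84.1 z [138.5 156.7 181.8]
cup rim 146 [407.7  83.5] [79.1 24.7] 84.3 z [28.7 36.7 41.5]
tote rim 1315 [ 574.3 -232.1] [200.4 283.9] 83.8 z [113.9 119.  125.1]
tote floor 5963 [ 609.2 -258.2] [274.8 383.6] 86.4 z [-2.7  3.5  8.7]
lid 4154 [ 561.3 -350.9] [ 41.2 283.6] 83.5 z [151.7 243.7 313.9]
side handle 297 [632.7 168.1] [ 14.5 119. ] 3.8 z [110.6 131.1 133.9]
side head 552 [428.   73.1] [99.4 48.2] 85.1 z [108.1 157.9 180.6]
side rim 529 [ 574.1 -235.6] [197.7 284.1] 84.2 z [115.7 119.2 125.2]
lid plane [ 558.26493703 -346.30655395  228.06057511] [-0.1113209  -0.9782671  -0.17493182] zmax [137.26128354 316.79951256] x [423.78823244 698.12332188]
```

```bash
python3 - <<'E'
from h import *
c=dict(np.load("top0.npz"));s=dict(np.load("side0.npz"))
P=cloud(c);S=cloud(s)
for yaw in(-6.3,):
  t=np.radians(yaw);ex=np.array([np.cos(t),np.sin(t)]);ey=np.array([-ex[1],ex[0]])
  for n,Q in(("top",P),("side",S)):
    q=Q.reshape(-1,3);q=q[~np.isnan(q).any(1)];q=q[(q[:,0]>400)&(q[:,0]<760)&(q[:,1]<-100)&(q[:,1]>-420)]
    r=q[(q[:,2]>116)&(q[:,2]<124)]
    print(n,"rim tote-x",np.percentile(r[:,:2]@ex,[.5,99.5]),"tote-y",np.percentile(r[:,:2]@ey,[.5,50,99.5]), "n",len(r))
    l=q[(q[:,2]>150)]; print(" lid tote-x",np.percentile(l[:,:2]@ex,[.5,99.5]))
    A=np.c_[l[:,2],np.ones(len(l))];k=np.linalg.lstsq(A,l[:,:2]@ey,rcond=None)[0];print(" lid y at z120,310",k@[120,1],k@[310,1])
# pan parts
t=np.radians(-86.2);ex=np.array([np.cos(t),np.sin(t)]);ey=np.array([-ex[1],ex[0]]);o=np.array([637,93.5])
for n,k,Q in(("top",c,P),("side",s,S)):
  m=black(k)&(Q[...,2]>70)&(Q[...,2]<96)&(np.abs(Q[...,0]-637)<66)&(Q[...,1]>-5)&(Q[...,1]<230)
  N,l,st,ce=cv2.connectedComponentsWithStats(m.astype(np.uint8))
  for i in range(1,N):
    if st[i,4]>15: q=Q[l==i][:,:2]-o;print(n,"pan part",st[i,4],np.percentile(q@ex,[2,98]).round(),np.percentile(q@ey,[2,98]).round())
d=lambda y,p=0:(R.from_euler('zyx',[y,0,180],degrees=True)).as_euler('xyz',degrees=True)
for n,p,y in(("part",[556,360,300],-45),("part2",[524,448,10],-77),("part3",[448,366,10],120),("pan",[637,70,80],3.8),("grip",[634,133,200],-86),("grip",[634,133,200],94),("scan",[427,71,124],84.6),("scan",[427,71,124],-95.4),("lid",[560,-400,290],90),("lid",[560,-400,290],0)):
  j=ik(p,[180,0,y]);print(n,y,None if j is None else np.round(j))
E
```

```text
top rim tote-x [454.79900655 736.93851511] tote-y [-265.86398448 -145.0474523   -67.90147685] n 998
 lid tote-x [455.50891195 734.37793012]
 lid y at z120,310 -264.1835156213141 -298.24732273684964
side rim tote-x [455.79718581 737.41276735] tote-y [-269.32134885 -133.62377638  -64.45210097] n 681
 lid tote-x [456.43378457 734.84860083]
 lid y at z120,310 -263.9078649675242 -297.43821710755213
top pan part 87 [-107.  -69.] [25. 45.]
top pan part 78 [-55. -19.] [24. 49.]
top pan part 98 [-115.  -77.] [-57. -35.]
side pan part 202 [-101.  -30.] [25. 50.]
side pan part 56 [-108.  -81.] [-57. -35.]
part -45 [ -82.   36.   69.   92.  -34.   77. -143.]
part2 -77 [ -7.  55. -59.  95.  52.  62. 110.]
part3 120 [-18.  37. -36. 112.  32.  42. -43.]
pan 3.8 [   6.   33.  -24.  102.   17.   49. -112.]
grip -86 [ 23.  35. -59.  95.  32.  69. 141.]
grip 94 [ 12.  29. -41.  95.  21.  64. -30.]
scan 84.6 [ 29.  17. -53. 125.  19.  46. -41.]
scan -95.4 [ 34.  18. -58. 125.  22.  47. 136.]
lid 90 [ 42.  24. -16.  85.   7.  72.  25.]
lid 0 [ 30.  23.   0.  86.  -0.  71. -60.]
```

```bash
cat >> h.py <<'E'
PO=np.array([637,93.5]);PY=-86.2
def panpt(x,y,o=PO,yaw=PY):
    t=np.radians(yaw); return o+[x*np.cos(t)-y*np.sin(t),x*np.sin(t)+y*np.cos(t)]
def find():
    a=loose(top(),(350,720,230,520)); b=loose(side(),(350,720,230,520))
    a=[o for o in a if 18<o[3][0]<34 and 33<o[3][1]<52]; b=[o for o in b if 18<o[3][0]<34 and 33<o[3][1]<52]
    out=[]
    for o in a:
        m=[p for p in b if np.hypot(p[0]-o[0],p[1]-o[1])<8]
        out.append([(o[0]+m[0][0])/2,(o[1]+m[0][1])/2,o[2]] if m else o[:3])
    return out,a,b
def pick_place(p,px,py):
    x,y,yaw=p; 
    set_gripper(.55,40)
    reach([x,y,110],[180,0,yaw]); movel([x,y,3],speed=120); set_gripper(0,40)
    movel([x,y,160]); g=get_state()["finger_gap"]; print("gap",g*85)
    if g*85<18: return False
    q=panpt(px,py); reach([*q,200],[180,0,PY-90+360]); movel([*q,69],speed=110); set_gripper(.4); movel([*q,200])
    return True
E
python3 - <<'E'
from h import *
s=get_state();movel([*s["tool_pos"][:2],450])
goto_joints([-25,20,0,85,0,75,0]); s=get_state();print(s["tool_pos"],s["tool_rot"])
f,a,b=find();print(f,a,b,sep="\n")
f.sort(key=lambda p:-p[0])
print(pick_place(f[0],26,41))
s=get_state();print(s["time"],s["joint_positions"].round());f,a,b=find();print(f,a,b,sep="\n")
cv2.imwrite("pics/top1.png",cv2.resize(top()["img"][100:260,130:320,::-1],None,fx=3,fy=3))
E
```

```text
[631.38503393 222.52573932 337.8348543 ] [1.79991330e+02 1.38807139e-02 1.14924191e+02]
[[np.float64(523.95), np.float64(448.15), np.float32(102.6)], [np.float64(448.15), np.float64(366.25), np.float32(120.2)]]
[[np.float64(524.1), np.float64(448.1), np.float32(102.6), [24.0, 40.0], [155.0, 213.0], 17.0], [np.float64(447.8), np.float64(365.6), np.float32(120.2), [25.0, 41.0], [181.0, 237.0], 17.0]]
[[np.float64(556.6), np.float64(360.4), np.float32(134.4), [28.0, 47.0], [241.0, 327.0], 16.0], [np.float64(448.5), np.float64(366.9), np.float32(120.5), [27.0, 46.0], [293.0, 337.0], 16.0], [np.float64(523.8), np.float64(448.2), np.float32(103.4), [24.0, 47.0], [247.0, 369.0], 16.0]]
gap 24.834597240992824
True
13.9 [ -0.  28. -15.  92.   8.  62.  76.]
[]
[]
[[np.float64(556.6), np.float64(360.4), np.float32(134.4), [28.0, 47.0], [241.0, 327.0], 16.0], [np.float64(448.5), np.float64(366.9), np.float32(120.5), [27.0, 46.0], [293.0, 337.0], 16.0]]
```

View pics/top1.png

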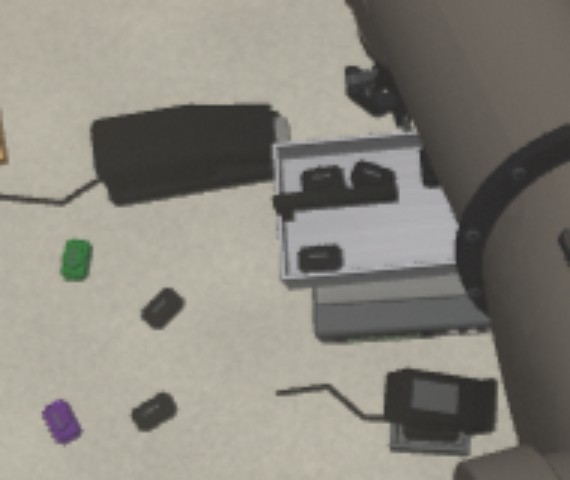

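The first adjuster is in the pan's far front. Two loose black ones remain (crop (162,308) and (153,411)), unmoved. I'll do those two, using the side camera when the top one misses.

```bash
python3 - <<'E'
from h import *
for spot in((26,-41),(57,0)):
    f,a,b=find(); c=f or [o[:3] for o in b]; print(a,b)
    c.sort(key=lambda p:-p[0]); print(pick_place(c[0],*spot))
reach([560,260,420],[180,0,94])
f,a,b=find();print(a,b,get_state()["time"])
c=top();s=side();np.savez("t2.npz",**c);np.savez("s2.npz",**s)
cv2.imwrite("pics/2.png",cv2.resize(np.hstack([c["img"][120:260,140:320],s["img"][180:320,170:340]])[...,::-1],None,fx=2.2,fy=2.2))
E
```

```text
[] [[np.float64(556.6), np.float64(360.4), np.float32(134.4), [28.0, 47.0], [241.0, 327.0], 16.0], [np.float64(448.5), np.float64(366.9), np.float32(120.5), [27.0, 46.0], [293.0, 337.0], 16.0]]
gap 24.88011163619953
True
[] [[np.float64(448.5), np.float64(366.9), np.float32(120.5), [27.0, 46.0], [293.0, 337.0], 16.0]]
gap 24.72936215766833
True
[] [] 32.5917
```

View pics/2.png

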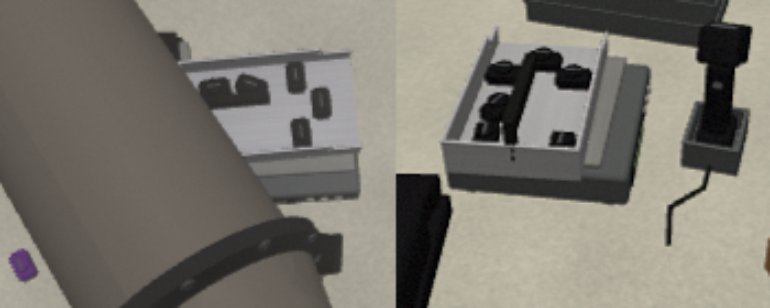

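All six adjusters are in the pan and none is left on the bench. Now I grip the pan, checking the pour path with ik first.

```bash
cat >> h.py <<'E'
T=np.radians(-6.3);TX=np.array([np.cos(T),np.sin(T),0]);TY=np.array([-TX[1],TX[0],0]);Z=np.array([0,0,1.])
def tip(th,lipy,lipz,tx=594,yaw=-96.3):
    "TCP pose holding the pan tipped by th with its lip at tote coords"
    A=R.from_euler('z',yaw,degrees=True)*R.from_euler('y',th,degrees=True) # pan orientation
    lip=tx*TX+lipy*TY+lipz*Z
    tcp=lip+A.apply([-140,0,58-19])
    return tcp, (A*R.from_euler('xyz',[180,0,180],degrees=True)).as_euler('xyz',degrees=True)
POUR=[(0,-105,170),(12,-105,160),(22,-105,150),(30,-105,142),(38,-105,135),(45,-105,130),(52,-105,128)]
E
python3 - <<'E'
from h import *
g=panpt(-40,0);print(g)
set_gripper(.6,100)
reach([*g,180],[180,0,PY+180]); movel([*g,103],speed=100)
print(tip(0,-105,170))
for w in POUR: 
    j=ik(*tip(*w));print(w[0],tip(*w)[0].round(),None if j is None else np.round(j))
set_gripper(0,100); s=get_state();print("gap",s["finger_gap"]*85,s["grasp_force"],s["force"])
c=top();s=side();cv2.imwrite("pics/3.png",cv2.resize(s["img"][150:330,150:400,::-1],None,fx=2.5,fy=2.5))
E
```

```text
[634.34904398 133.41205873]
(array([594.25350843, -30.39354735, 209.        ]), array([-180. ,    0. ,   83.7]))
0 [594. -30. 209.] [ -5.  18.   2. 104.  -1.  58.  -9.]
12 [593. -41. 227.] [  8.  18.  -4. 103. -13.  59.   4.]
22 [592. -55. 239.] [ 18.  19.  -8. 102. -22.  63.  15.]
30 [590. -68. 246.] [ 26.  21. -12. 101. -28.  66.  22.]
38 [588. -84. 252.] [ 32.  24. -14.  99. -34.  70.  28.]
45 [587. -99. 257.] [ 35.  27. -13.  98. -38.  75.  33.]
52 [ 585. -114.  262.] [ 39.  30. -14.  96. -42.  79.  37.]
gap 11.991166112244155 98.38179230690002 [-0.70523307 -0.04184383  6.95853338]
```

View pics/3.png

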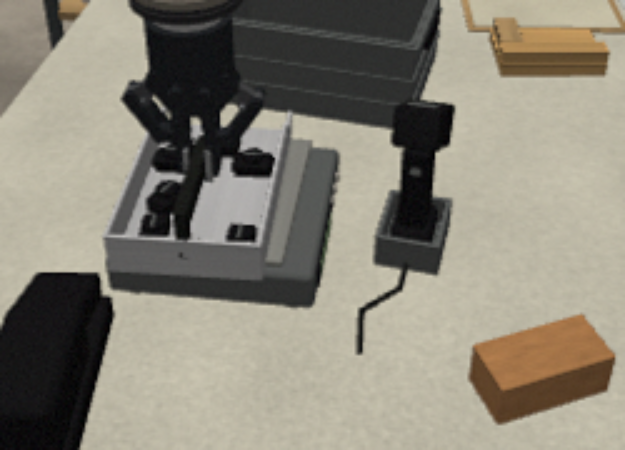

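The gripper holds the handle and the parts are undisturbed. Next: lift, carry level, measure the bare plate, then pour.

```bash
python3 - <<'E'
from h import *
p=get_state()["tool_pos"];print(p)
movel([p[0],p[1],150],speed=60); movel([p[0],p[1],230],speed=100); print(get_state()["force"])
t,o=tip(0,-105,190); movel(t,o,speed=110)
c=top();s=side();np.savez("t4.npz",**c);np.savez("s4.npz",**s)
for n,k in(("top",c),("side",s)):
    P=cloud(k);x,y,z=P[...,0],P[...,1],P[...,2];m=(x>480)&(x<760)&(y>-40)&(y<230)&(z>56)&(z<64.5)
    m=cv2.morphologyEx(m.astype(np.uint8),cv2.MORPH_OPEN,np.ones((3,3)))>0
    N,l,st,ce=cv2.connectedComponentsWithStats(m.astype(np.uint8))
    for i in range(1,N):
        if st[i,4]>200:
            r=cv2.minAreaRect(P[l==i][:,:2].astype(np.float32));print(n,st[i],np.round(r[0],1),np.round(r[1],1),round(r[2],1),np.median(z[l==i]))
cv2.imwrite("pics/4.png",np.hstack([c["img"][100:300,180:470],s["img"][100:300,150:440]])[...,::-1])
E
```

```text
[634.87574991 133.51850402 103.91127225]
[-0.15861749 -0.49094973 -4.61015441]
top [ 234  148   52   54 2007] [626.5 120.6] [165.3 150.5] 2.1 60.06454894692206
side [ 194  202   80   54 3243] [628.4  97.2] [164.8 203.2] 1.6 59.69813348836226
```

View pics/4.png

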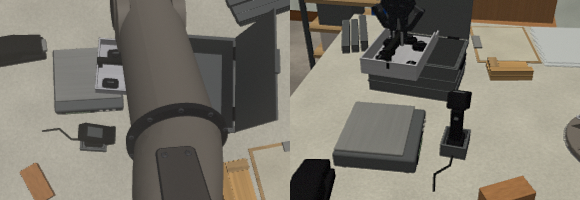

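The pan is held level above the tote with its parts. The plate centre is ≈(627.5, 97) and the scale's yaw ≈1.8°. Pouring now.

```bash
python3 - <<'E'
from h import *
for w in POUR:
    movel(*tip(*w),speed=25 if 20<w[0]<46 else 50); 
sleep(1.5)
s=get_state();print(s["time"],s["force"],s["finger_gap"]*85)
c=top();s=side();np.savez("t5.npz",**c)
cv2.imwrite("pics/5.png",cv2.resize(np.hstack([c["img"][100:260,280:480],s["img"][40:200,200:400]])[...,::-1],None,fx=2,fy=2))
E
```

```text
45.5333 [ 0.0593736   0.19046264 -3.14535186] 12.322234521529134
```

View pics/5.png

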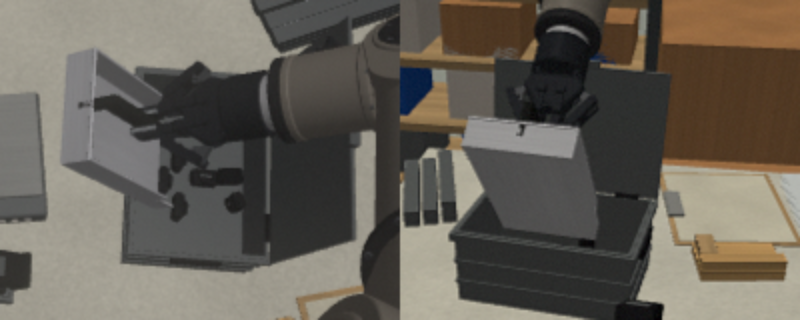

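The parts lie in the tote and the force dropped by about six parts' weight. I bring the pan back level above the scale and check its pose in the hand.

```bash
cat >> h.py <<'E'
PLATE=np.array([627.5,97.]);NY=-88.2
def above(z,o=PLATE): return [*panpt(-40,0,o,NY),z],[180,0,NY+180]
E
python3 - <<'E'
from h import *
for w in((45,-105,140),(30,-105,160),(0,-105,190)): movel(*tip(*w),speed=120)
movel(*above(230),speed=150); sleep(.3)
c=top();s=side();np.savez("t6.npz",**c);np.savez("s6.npz",**s);print(get_state()["tool_pos"],get_state()["tool_rot"])
for n,k in(("top",c),("side",s)):
    P=cloud(k);x,y,z=P[...,0],P[...,1],P[...,2]
    f=(x>550)&(x<705)&(y>-15)&(y<230)&(k["img"].min(-1)>70)&(z>175)&(z<200)
    q=P[f];pl=np.linalg.lstsq(np.c_[q[:,:2],np.ones(len(q))],q[:,2],rcond=None)[0];print(n,"floor n",f.sum(),"slope deg",np.degrees(np.arctan(pl[:2])),"z mid",pl@[627.5,97,1])
    f=(x>540)&(x<715)&(y>-25)&(y<250)&(k["img"].min(-1)>60)&(z>176)&(z<235)
    r=cv2.minAreaRect(P[f][:,:2].astype(np.float32));print(n,"pan rect",np.round(r[0],1),np.round(r[1],1),round(r[2],1))
cv2.imwrite("pics/6.png",cv2.resize(np.hstack([c["img"][80:280,180:460],s["img"][100:300,150:430]])[...,::-1],None,fx=1.4,fy=1.4))
E
```

```text
[626.2741337  136.77615411 230.05711506] [1.79994544e+02 8.78203918e-04 9.17837040e+01]
top floor n 379 slope deg [ 0.16410115 -0.03121633] z mid 190.65066779434906
top pan rect [624.6 110.5] [141.8 238.1] 2.5
side floor n 1938 slope deg [-0.093186    0.57473254] z mid 190.44244463181093
side pan rect [625.5 111.9] [142.1 241.3] 1.8
```

View pics/6.png

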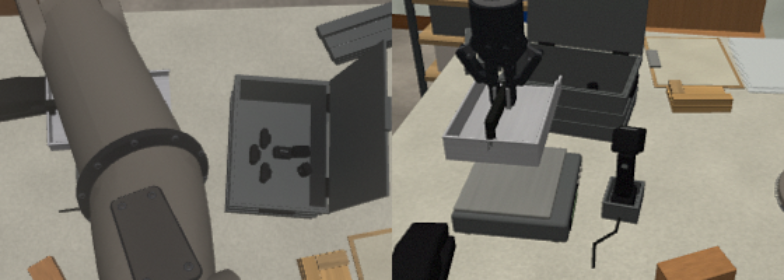

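The pan is empty and level, and all six adjusters lie in the tote. Setting the pan down.

```bash
python3 - <<'E'
from h import *
o=PLATE+[1.5,2]
movel(*above(130,o),speed=90); print(movel(above(102,o)[0],speed=20,threshold=4)); s=get_state();print(s["tool_pos"],s["force"])
set_gripper(.25); sleep(.2); set_gripper(.5); p=get_state()["tool_pos"]; movel([p[0],p[1],220],speed=90)
reach([500,-40,420],[180,0,90])
c=top();s=side();np.savez("t7.npz",**c);np.savez("s7.npz",**s)
for n,k in(("top",c),("side",s)):
    P=cloud(k);x,y,z=P[...,0],P[...,1],P[...,2]
    f=(x>540)&(x<715)&(y>-25)&(y<250)&(z>72)&(z<115)&(k["img"].min(-1)>60)
    r=cv2.minAreaRect(P[f][:,:2].astype(np.float32));print(n,"pan rect",f.sum(),np.round(r[0],1),np.round(r[1],1),round(r[2],1))
    f=(x>540)&(x<715)&(y>-15)&(y<230)&(z>58)&(z<72)&(k["img"].min(-1)>100)
    q=P[f];pl=np.linalg.lstsq(np.c_[q[:,:2],np.ones(len(q))],q[:,2],rcond=None)[0];print("slope",np.degrees(np.arctan(pl[:2])),pl@[627,97,1])
cv2.imwrite("pics/7.png",cv2.resize(np.hstack([c["img"][80:280,180:460],s["img"][100:300,150:430]])[...,::-1],None,fx=1.4,fy=1.4))
print(get_state()["time"],get_state()["joint_positions"].round())
# lid path check
E
```

```text
True
[627.64724609 138.93624342 103.89594628] [-1.68424486 -0.49787072  7.05105501]
top pan rect 751 [625.7 113.1] [143.4 237.4] 1.7
slope [0.39097756 0.05441194] 63.841247180566356
side pan rect 1229 [626.7 115.4] [142.  238.8] 1.9
slope [ 0.64909926 -0.02017879] 63.484733782680266
54.6417 [-4.  1.  2. 98. -0. 81. -3.]
```

View pics/7.png

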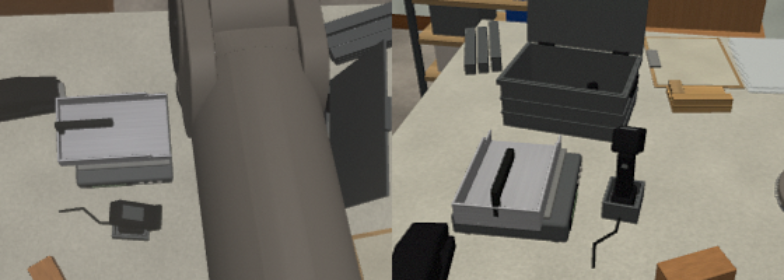

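The pan sits square and level on the plate (origin ≈(627,97)). Now the lid.

```bash
cat >> h.py <<'E'
def tw(x,y,z): return x*TX+y*TY+z*Z
E
python3 - <<'E'
from h import *
o=[180,0,83.7]
set_gripper(0,40)
pts=[]
for th in range(100,-1,-10):
    a=np.radians(th);r=172; y=-262+r*np.cos(a)-6*np.sin(a)-11; z=122+r*np.sin(a)+6*np.cos(a); pts.append(tw(596,y,z))
print([ik(p,o) is not None for p in pts])
reach(tw(596,-250,440),o); movel(tw(596,-345,430)); movel(tw(596,-345,290),speed=120)
for p in pts:
    if movel(p,speed=90,threshold=15): print("stop",p,get_state()["tool_pos"],get_state()["force"]);break
else:
    p=get_state()["tool_pos"];print("end",p,get_state()["force"]);print(movel([p[0],p[1],118],speed=25,threshold=12),get_state()["tool_pos"],get_state()["force"])
E
```

```text
[True, True, True, True, True, True, True, True, True, True, True]
stop [ 581.31756403 -165.79170591  128.        ] [ 581.13064723 -165.52229043  126.49996461] [-3.09786526 -0.17081745 10.70054995]
```

```bash
python3 - <<'E'
from h import *
p=get_state()["tool_pos"];print(movel([p[0],p[1],121],speed=15,threshold=15),get_state()["tool_pos"],get_state()["force"])
movel([p[0],p[1],300]); reach([430,150,400],[180,0,90])
c=top();s=side();np.savez("t8.npz",**c);np.savez("s8.npz",**s)
for n,k in(("top",c),("side",s)):
    P=cloud(k);x,y,z=P[...,0],P[...,1],P[...,2]
    f=(x>420)&(x<740)&(y<-110)&(y>-370)&(z>110)&(z<150); q=P[f]
    if len(q)>50:
        pl=np.linalg.lstsq(np.c_[q[:,:2],np.ones(len(q))],q[:,2],rcond=None)[0];print(n,"lid slope",np.degrees(np.arctan(pl[:2])),"z",pl@[576,-217,1])
    w=(k["img"].min(-1)>130)&(x>500)&(x<660)&(y<-140)&(y>-300)&(z>110)&(z<150)
    m=cv2.morphologyEx(w.astype(np.uint8),cv2.MORPH_CLOSE,np.ones((5,5)))>0
    if w.sum()>30:
        v,u=np.nonzero(m);pp=plane(k,np.c_[u,v],127);r=cv2.minAreaRect(pp[:,:2].astype(np.float32));print(n,"label",np.round(r[0],1),np.round(r[1],1),round(r[2],1))
    f=(x>340)&(x<520)&(y<160)&(y>0)&black(k)&(z>110)&(z<195)
    if f.sum(): r=cv2.minAreaRect(P[f][:,:2].astype(np.float32));print(n,"head",f.sum(),np.round(r[0],1),np.round(r[1],1),round(r[2],1))
cv2.imwrite("pics/8.png",cv2.resize(np.hstack([c["img"][80:280,180:460],s["img"][100:300,150:430]])[...,::-1],None,fx=1.4,fy=1.4))
print(get_state()["time"])
E
```

```text
True [ 581.15631239 -165.5832858   126.49426755] [-3.81758605  0.82105545 11.8636318 ]
top lid slope [ 0.07381078 -0.03338993] z 126.46173597294916
top label [ 577.1 -217.9] [51.2 88.4] 83.7
top head 46 [430.6  30.1] [16.5 28.2] 87.9
side lid slope [-0.01678297 -1.28821713] z 125.40535584643361
side label [ 576.  -219.1] [52.3 91.3] 84.2
side head 519 [428.   74.2] [100.1  48.3] 84.8
66.6167
```

View pics/8.png

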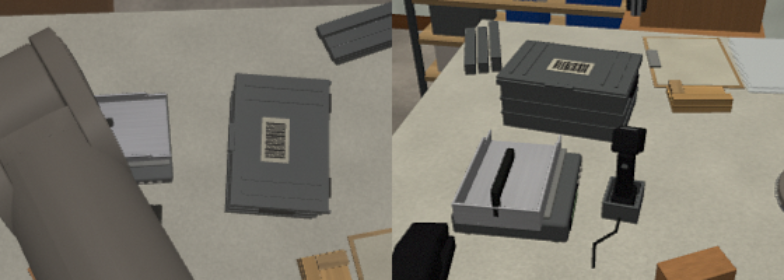

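The lid is shut flat (z 126.5) with the label at (576.5, -218.5). Now the scanner: black head on a pistol grip in the cup at (275,235) of the first top view, the only such thing. The earlier crops showed it enlarged.

```bash
cat >> h.py <<'E'
SG=np.array([427.6,72.3]);SY=-95.4
def scan(pitch,d,lab=(576.5,-218.5,127),yaw=-96.3,up=0):
    A=R.from_euler('z',yaw,degrees=True)*R.from_euler('y',pitch,degrees=True)
    b=(A*R.from_euler('y',30,degrees=True)).apply([1,0,0])
    return np.array(lab)-d*b-A.apply([44,0,-6])+[0,0,up],(A*R.from_euler('xyz',[180,0,180],degrees=True)).as_euler('xyz',degrees=True)
E
python3 - <<'E'
from h import *
o=[180,0,SY+180]
set_gripper(.9,50); reach([*SG,260],o); movel([*SG,124],speed=90)
set_gripper(0,50); s=get_state();print("gap",s["finger_gap"]*85,s["force"],s["tool_pos"],s["joint_positions"].round())
movel([*SG,170],speed=50); movel([*SG,250],speed=100)
for pt in(35,45,50): j=ik(*scan(pt,115));print(pt,scan(pt,115)[0].round(),None if j is None else j.round())
print(get_state()["force"])
c=side();P=cloud(c);np.savez("s9.npz",**c);cv2.imwrite("pics/9.png",cv2.resize(c["img"][80:300,240:460,::-1],None,fx=2.5,fy=2.5))
E
```

```text
gap 45.33828363972044 [ 1.52640627 -0.76785182  6.56154423] [428.20022061  72.38906605 124.39847836] [-23.  10.   5. 128.  -1.  42. -22.]
35 [ 585. -138.  261.] [  1.  27.  32.  98. -45.  82.  43.]
45 [ 583. -162.  273.] [  6.  32.  36.  95. -53.  93.  50.]
50 [ 581. -175.  278.] [ 10.  35.  34.  93. -55.  97.  52.]
[-0.55107788  0.29360824 -1.83271619]
```

View pics/9.png

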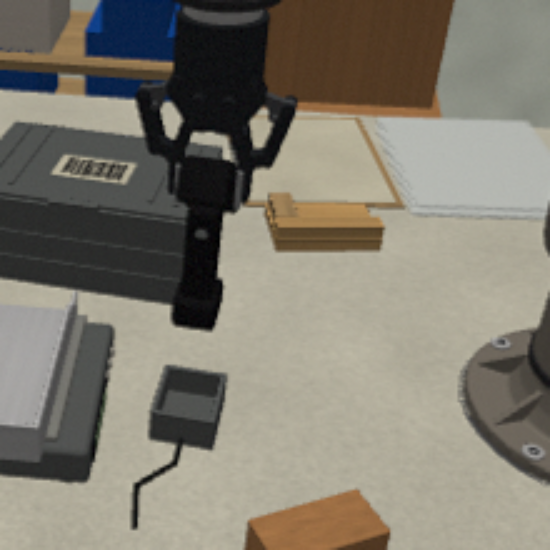

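The scanner is held upright and the cup is empty. I measure the cup, then scan.

```bash
python3 - <<'E'
from h import *
movel([*SG,330],[180,0,SY+180],speed=150)
movel(*scan(40,115,up=70),speed=120); movel(*scan(40,115),speed=60); sleep(.3)
c=top();s=side();np.savez("s10.npz",**s);np.savez("t10.npz",**c)
sleep(3.2); print(get_state()["tool_pos"],scan(40,115),get_state()["tool_rot"],get_state()["time"])
for n,k in(("top",c),("side",s)):
    P=cloud(k);x,y,z=P[...,0],P[...,1],P[...,2]
    f=(x>370)&(x<490)&(y>20)&(y<140)&(z>31)&(z<44)
    if f.sum()>20:r=cv2.minAreaRect(P[f][:,:2].astype(np.float32));print(n,"cup rim",f.sum(),np.round(r[0],1),np.round(r[1],1),round(r[2],1))
cv2.imwrite("pics/10.png",cv2.resize(np.hstack([c["img"][80:280,180:460],s["img"][50:250,200:480]])[...,::-1],None,fx=1.4,fy=1.4))
E
```

```text
[ 584.10132286 -149.7531472   267.94162592] (array([ 584.09158933, -149.73624412,  267.94357288]), array([180. , -40. ,  83.7])) [179.99732059 -39.99706518  83.70319913] 80.1417
top cup rim 183 [428.4  81.6] [79.6 66. ] 84.6
side cup rim 254 [429.7  82.3] [85.7 66.1] 84.5
```

View pics/10.png

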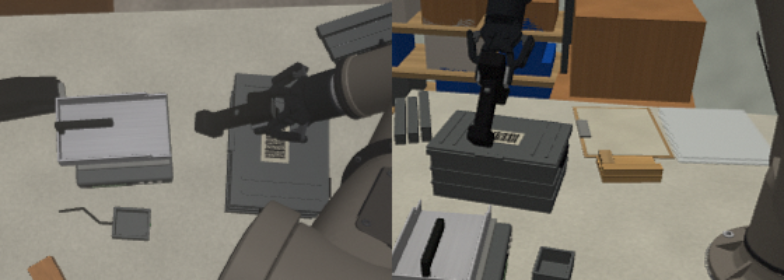

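```bash
python3 - <<'E'
from h import *
p,o=scan(40,115)
A=R.from_euler('z',-96.3,degrees=True)*R.from_euler('y',40,degrees=True)
for n in("t10","s10"):
    k=dict(np.load(n+".npz"));P=cloud(k)
    q=A.inv().apply((P[black(k)&(P[...,2]>140)]-p))-[-10,0,-116]  # scanner frame
    q=q[(abs(q[:,0])<60)&(abs(q[:,1])<35)&(q[:,2]>-15)&(q[:,2]<178)]
    for lo,hi in((-15,30),(45,90)):
        f=q[(q[:,2]>lo)&(q[:,2]<hi)]
        if len(f)>5: print(n,lo,hi,len(f),np.percentile(f,[3,50,97],axis=0).round(1).tolist())
E
```

```text
t10 -15 30 180 [[-28.2, -22.0, 5.9], [-23.6, -10.4, 22.7], [18.0, 15.6, 29.7]]
t10 45 90 180 [[-19.7, -16.8, 46.9], [-16.5, -8.7, 68.4], [5.5, 9.4, 88.0]]
s10 -15 30 250 [[-29.1, -21.1, -1.5], [-24.3, -5.6, 9.3], [19.6, 16.6, 25.9]]
s10 45 90 201 [[-20.8, -15.8, 46.1], [-16.8, -6.0, 66.2], [6.4, 9.6, 87.9]]
```

In the scanner frame the foot's faces sit where they should (x −28, y −21, z ≈ 0), so the beam aim is confirmed to a few mm. Returning the scanner.

```bash
python3 - <<'E'
from h import *
o=[180,0,SY+180]; q=[428.4,72.2]
movel(*scan(40,115,up=70),speed=100); movel([*q,330],o,speed=130); movel([*q,175],speed=110); movel([*q,128],speed=40)
print(movel([*q,122.5],speed=15,threshold=4),get_state()["tool_pos"],get_state()["force"])
set_gripper(.7); sleep(.2); set_gripper(.9); movel([*q,280],speed=90); reach([450,-100,420],[180,0,90]); sleep(.5)
s=side();c=top();P=cloud(s);x,y,z=P[...,0],P[...,1],P[...,2]
f=(x>340)&(x<520)&(y<160)&(y>0)&black(s)&(z>110)&(z<195);r=cv2.minAreaRect(P[f][:,:2].astype(np.float32));print("head",np.round(r[0],1),np.round(r[1],1),round(r[2],1),np.percentile(z[f],99))
cv2.imwrite("pics/11.png",np.hstack([c["img"][60:320,60:460],s["img"][60:320,140:540]])[...,::-1])
print(get_state()["time"],get_state()["force"])
E
```

```text
True [428.96149361  72.24360021 124.27289479] [ 1.96327858 -0.81320283  2.11832492]
head [428.4  72.8] [99.8 47.8] 84.7 181.6425149196
90.6167 [ 0.89779151 -0.71612351  0.47778422]
```

View pics/11.png

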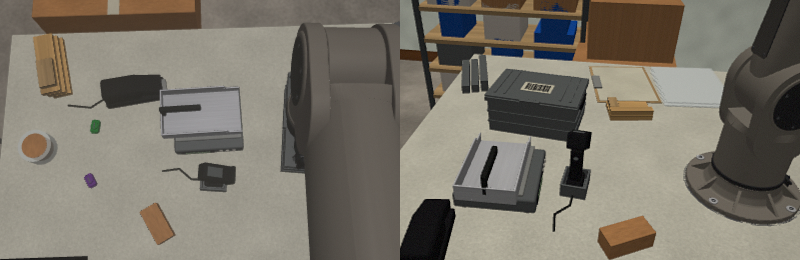

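The scanner stands upright in its cup at (578,165), the lid is shut, the empty pan is on the plate, and the bystanders are untouched.

```bash
python3 -c "
from workcell import *
print(finish_job())"
```

```text
the job is handed in; nothing more can be done
None
```

I handed the job in at about 91 s: all six adjusters are in the tote, the pan is back square on the plate, and the lid is shut. I held the scanner on the label for over 3 s and put it back upright in its cup; the read itself gives no signal I could check.

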